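# Index the decorating turntable to its next hole

### The arm

A 6-joint arm with a two-finger parallel gripper is mounted at the origin on the work surface. World frame = base frame: x ahead of the robot, y to its left, z up, the work surface at z = 0. Lengths are in m, angles in rad, forces in N, time in s.
With the tool pointing down it reaches from about 0.35 to 0.975 m from the base axis. Payload 4.9 kg.
Tool frame: the origin (TCP) lies at the very end of the fingers, on their centre line; the grasp point (between the pads) lies 19 mm behind it; z points along the fingers, y is the line along which they close (so a half turn about z gives the same grasp; the last joint's range is limited). The gripper opens to 85 mm and grips with 20 to 120 N. Pads are 22 mm wide; open, the fingers measure 114 mm over their backs; the gripper's body (76 mm by 85 mm) begins 54 mm behind the grasp point. The pads swing forward as they close: fully open they stand 13 mm farther back than shut.
Start: joints at [-1.319, 0.053, 1.613, -0, 1.476, -0.119], TCP at [0.226, -0.583, 0.231] pointing down, gripper open.
Joint ranges: [-3.01, 3.01], [-1.01, 2.22], [0.06, 2.58], [-1.02, 4.17], [0.09, 2.62], [-3.14, 3.14]. Speed limits (rad/s): [2.57, 2.57, 3.14, 3.14, 3.14, 3.14].

### API

Orientations are given as a unit quaternion [w, x, y, z].
In Python, from plant import state, optics, ticket, nets gives the robot as it stands. The module is installed in compiled form; this text tells all that it offers.
- The arm moves only by the shell command python3 -m inch 'ROWS' [OPENING]. ROWS is JSON, a list of rows, each an object of numbers: "dx", "dy", "dz": the shift along the tool's x, y, z as a fraction of full scale; "rx", "ry", "rz": the turn, a rotation vector about the tool's x, y, z as a fraction of full scale. In form: [{"dx": .., "dy": .., "dz": .., "rx": .., "ry": .., "rz": ..}, ...]. A call has 1 to 5 rows; each row is the pose to reach, as a shift and turn from the pose commanded when the call began, along the tool's axes at that moment; what a row does not reach only later rows make up. Full scale, the value 1, is 0.8 m for a shift and 1.5 rad for a turn. A row lasts 1/10 s, in which the tool goes at most 50 mm and 8.59 degrees, less where a joint would pass 70% of its speed; a pose out of reach is approached as far as the arm can. A call with a number of a shift or a turn outside -1 to 1 is refused whole. A call with a gripper value outside its range is refused whole. OPENING is the opening, from -1 (shut) to 1 (fully open), set as the call begins (- or left out, the last holds). The fingers move at their own pace and stop on an object; the grip force is fixed at half the most. Time passes only in rows, so rows that repeat a pose let the fingers close. It gives the time, the measured TCP pose, the force, the opening and the grip force at its end, in the units of the state.
- state(): the state, without advancing time (a new reading comes with each control period).
- optics.grab_frame(name): name is "side" or "top" or "wrist"; returns the picture (420x560x3 uint8, red, green, blue); there is no depth.
- optics.camera_info(name): a dict with "fx", "fy", "cx", "cy" (pixels), "R" (3x3) and "t" (3): a world point X has camera coordinates R X + t. Camera axes: x right, y down, z forward; pixel columns grow to the right and rows downward; lengths in m; the calibration is good to about 2 mm. The wrist camera is an equidistant fisheye: a pixel r from the principal point sees the ray r / f radians off the axis. A picture is of the moment at which its call begins: read the wrist's pose just before it. camera_info takes no time and is no camera call; for the wrist camera it gives the pose at the moment of the call.
- ticket.job_done(): hands the job in; it is judged then, once.
Trained networks look in the newest picture that a camera, given by its name, has taken for a name from the list of things; names that differ only in an ending like _2 or _b are one class to them, and where a whole thing is asked for, a point or a joint stands for the part that bears it (a point fixed in the world has none). Each returns a list of dicts, best first, with "confidence" (0 to 1); they miss things now and then, are a little off and sometimes report something else, mostly with a low value. They report only what shows in the picture. A call takes as long as a camera call. They do not tell look-alikes from the thing itself.
- nets.boxes_of(camera, name): "bbox" ([centre column, centre row, width, height] in pixels, round what is visible of it).
- nets.outline_of(camera, name): "pixels" (420x560 bool, what is visible of it) and "bbox" ([centre column, centre row, width, height] in pixels, round what is visible of it).
The state is a dict: "time": time; "joint_pos": joint angles; "joint_vel": joint speeds; "joint_efforts": joint torques, N m; "tool_pos": TCP position; "tool_rot": TCP orientation; "contact_force": force on the tool from outside, world axes, zero at the start; "ft_torque": the same for the moment, N m; "gripper_width": opening from 0.0 (shut) to 1.0 (fully open); "grasp_force": force on a finger pad.
Only numpy, scipy, OpenCV 4.12 (cv2) and the standard library are available. Lean on these libraries where they do the work, as an engineer would, in place of code of your own. Each camera call takes 0.05 s, during which the arm holds its last target. There are 200 camera calls.

### The job

The pot on the decorating turntable is to be painted in its next position. Draw the black spring index pin up out of its hole, turn the turntable anticlockwise (seen from above) and let the pin drop fully home in the next hole, the one in the sliding segment and not the one beyond it, then let go. Feel for the hole gently: never force the turntable round against the pin or press the pin hard on the plate, do not shift the pot, and leave the things standing round the turntable alone.

Things in the scene. Friction and masses are not known exactly. Their poses are not given: they have to be found in the camera images.
- axis_top (a point): Centre of the turntable's top face, on its upright axis: aluminium disc 170 mm across, top 70 mm above the table, on a steel stand fixed to the table. Under it lies a fixed steel index plate, a ring of 93 to 127 mm radius, its top 50 mm above the table. Belongs to the stand and does not turn; its x axis points level from the axis to the home hole, where the pin starts.
- knob (a point): Centre of the index pin's black round knob, 26 mm across, 30 mm tall, 110 mm from the axis on an 18 mm wide arm of the turntable; 103 mm above the table when the pin is home, rising with it. Below it a steel sleeve 20 mm across, up to 84 mm; the arm's top is at 70 mm. It goes round with the turntable, so a finger pushing the knob sideways turns it; it does not spin in its arm.
- pin (a joint): Height (m) of the index pin above fully home: 0 home in a hole, about 0.010 riding on the plate, 0.016 at most; draw it over 0.010 to leave a hole. A spring presses it down, 5 N when home to 8 N fully drawn; let go over a hole, it drops by itself (damped, in about 0.1 s). Pin 8 mm thick with a round tip; holes 11 mm wide along the circle, 110 mm from the axis.
- turntable (a joint): Angle (rad) of the turntable: 0 at the start, growing anticlockwise from above, 2.0 at most. It stays where left; turning takes 1 to 4 N at the knob with the pin riding on the plate. The next hole, in an aluminium segment flush with the plate, was set by hand anywhere from 0.55 to 0.95 and is not measured: feel for it with the pin riding on the plate. The hole beyond, at 1.6, is not wanted.
- pot_mid (a point): Middle (36 mm above its foot) of the terracotta pot standing loose on the centre of the turntable, 80 mm across at the rim and 72 mm tall, its top 142 mm above the table. It turns along with the turntable and must not be pushed off centre or tipped.
- jar_mid (a point): Middle (42 mm up) of a white glaze jar, 60 mm across and 85 mm tall, standing beside the turntable; leave it alone.
- cup_mid (a point): Middle (40 mm up) of a white plastic cup, 72 mm across and 80 mm tall, standing beside the turntable; leave it alone.
Things that resemble listed ones, but are neither listed nor needed, are in the scene too. Of the things that look like the part that bears pot_mid, the middle-sized one is meant.

How it is judged:
By the outcome, as a careful person would: the job done as asked, in the order asked, and still so for the second after the job is handed in, with the robot touching nothing.
It also fails if it takes over 43 s, if anything falls off the work surface, if the arm or the gripper's body presses on something with over 40 N, if the wrist force passes 120 N, or if a joint passes its speed limit or range.

## Working session

There is one attempt and no reset: what is moved stays moved. The work goes in short steps, Python scripts to look and compute and a shell command to move; the robot and the scene stay as the last step left them, time stands still between calls to the robot, and variables do not carry over. Pictures are saved under pics/ and viewed, at most 10 in all, crops included, and the job is handed in when it is done.

```bash
mkdir -p pics
cat > h.py <<'E'
import numpy as np, cv2
from plant import state, optics, ticket, nets
def grab(n,f):
    im=optics.grab_frame(n); cv2.imwrite(f'pics/{f}.png',cv2.cvtColor(im,cv2.COLOR_RGB2BGR)); return im
def ray(n,u,v,c=None):
    c=c or optics.camera_info(n); R=np.array(c['R']);t=np.array(c['t'])
    a=(u-c['cx'])/c['fx'];b=(v-c['cy'])/c['fy']
    if n=='wrist':
        r=np.hypot(a,b); d=np.array([np.sin(r)*a/max(r,1e-9),np.sin(r)*b/max(r,1e-9),np.cos(r)])
    else: d=np.array([a,b,1.])
    d=R.T@d; return -R.T@t, d/np.linalg.norm(d)
def atz(n,u,v,z,c=None):
    o,d=ray(n,u,v,c); return o+d*(z-o[2])/d[2]
def tri(rs):
    A=sum(np.eye(3)-np.outer(d,d) for o,d in rs); b=sum((np.eye(3)-np.outer(d,d))@o for o,d in rs)
    p=np.linalg.solve(A,b); return p,[np.linalg.norm(np.cross(p-o,d)) for o,d in rs]
E
python3 - <<'E'
from h import *
np.set_printoptions(precision=4,suppress=True)
for n in('side','top'):
    grab(n,n+'0')
    for k in('knob','pot_mid','jar_mid','cup_mid','turntable'):
        for b in nets.boxes_of(n,k): print(n,k,round(b['confidence'],2),np.round(b['bbox'],1))
    c=optics.camera_info(n); print(n, -np.array(c['R']).T@np.array(c['t']),c['fx'])
a=cv2.imread('pics/side0.png');b=cv2.imread('pics/top0.png')
s=state();print(s)
E
```

```text
side knob 0.41 [336.6 159.6  12.1  16.9]
side pot_mid 0.92 [246.4 178.3  21.6  23.3]
side pot_mid 0.78 [323.2 186.7  32.4  46.7]
side pot_mid 0.73 [298.3 277.9  59.2  66.5]
side jar_mid 0.97 [284.  400.4  39.   38.5]
side cup_mid 0.64 [351.7 139.2  22.4  38. ]
side turntable 0.61 [321.1 189.1  70.5  77.1]
side [0.3942 0.6164 0.7209] 398.4006019470061
top knob 0.57 [356.2 239.6   9.3   9.6]
top pot_mid 0.96 [227.1 237.3  43.   40.1]
top pot_mid 0.86 [315.9 232.4  31.   26.5]
top pot_mid 0.7 [333.9 152.2  16.9  20.3]
top jar_mid 0.9 [146.4 253.6  33.4  22.9]
top cup_mid 0.58 [421.9 240.6  29.5  25.6]
top turntable 0.81 [324.9 231.4  75.8  62.9]
top [ 0.5271 -0.0097  1.225 ] 420.05339907687636
{'time': 0.6, 'joint_pos': array([-1.319 ,  0.0527,  1.6129, -0.    ,  1.476 , -0.119 ]), 'joint_vel': array([ 0.0006, -0.0014,  0.0003,  0.0021, -0.0009,  0.0008]), 'joint_efforts': array([ -0.0002, -39.3409, -37.023 ,  -0.    ,   0.0008,   0.    ]), 'tool_pos': array([ 0.2265, -0.5825,  0.2313]), 'tool_rot': array([ 0.    ,  0.9829,  0.1843, -0.    ]), 'contact_force': array([-0.2306, -0.0226,  0.6873]), 'ft_torque': array([-0.0054, -0.0033, -0.0101]), 'grasp_force': 0.0, 'gripper_width': 1.0032393104964517}
```

View pics/side0.png

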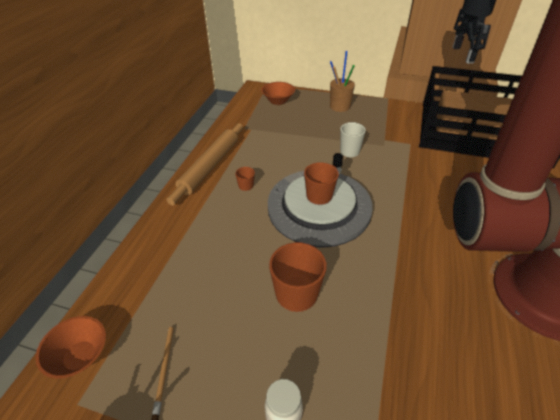

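View pics/top0.png

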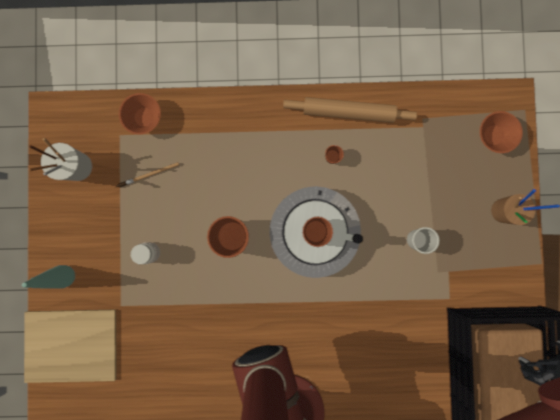

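The side view shows the turntable with the middle pot at (321,185) and the knob at (337,160). In the top view the axis is at about (315,232), the knob at (357,239), and two dark holes at about (347,209) and (320,192). I'll triangulate these and zoom in.

Run:
```python
from h import *
np.set_printoptions(precision=4,suppress=True)
k,e=tri([ray('side',336.6,159.6),ray('top',356.2,239.6)]);print('knob',k,e)
p,e=tri([ray('side',323.2,186.7),ray('top',315.9,232.4)]);print('pot',p,e)
c,e=tri([ray('side',351.7,139.2),ray('top',421.9,240.6)]);print('cup',c,e)
c,e=tri([ray('side',284,400.4),ray('top',146.4,253.6)]);print('jar',c,e)
b=cv2.imread('pics/top0.png')[180:285,260:375]
cv2.imwrite('pics/crop1.png',cv2.resize(b,None,fx=5.5,fy=5.5,interpolation=cv2.INTER_CUBIC))
for u,v in((347,209),(320,192)): print('hole',atz('top',u,v,.05))
print('axis@70',atz('top',315,232,.07))
```

```text
knob [ 0.4919 -0.1952  0.1094] [np.float64(0.004503905971870276), np.float64(0.004503905971870324)]
pot [ 0.5082 -0.0907  0.1027] [np.float64(0.0006262710413979352), np.float64(0.0006262710413981041)]
cup [ 0.4806 -0.3889  0.0456] [np.float64(0.0025195958102862217), np.float64(0.0025195958102861814)]
jar [0.4628 0.3807 0.0529] [np.float64(0.0027694038560387114), np.float64(0.0027694038560385683)]
hole [ 0.5712 -0.183   0.05  ]
hole [ 0.6206 -0.109   0.05  ]
axis@70 [ 0.5094 -0.0905  0.07  ]
```

View pics/crop1.png

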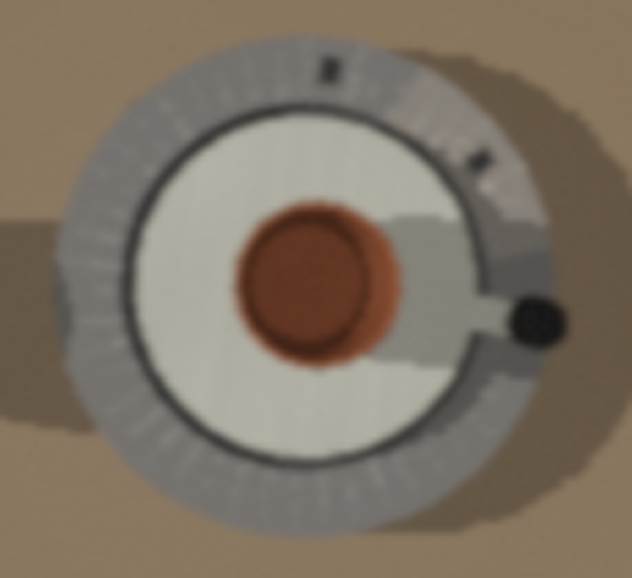

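The crop (5.5x) shows the disc centre at full-frame (316,232), the knob at about (357.5,238.5), the segment hole at (347.5,209.3) and the far hole at (320,192.7). I'm moving over the knob for a wrist view.

```bash
cat >> h.py <<'E'
from scipy.spatial.transform import Rotation as Ro
def plan(p,yaw=None):
    "rows values for target TCP p, tool-y world yaw (deg), tool down"
    s=state(); q=s['tool_rot']; R=Ro.from_quat([q[1],q[2],q[3],q[0]])
    d=R.inv().apply(np.array(p)-s['tool_pos'])/0.8
    o=np.zeros(3)
    if yaw is not None:
        a=np.radians(yaw); y=np.array([np.cos(a),np.sin(a),0]); z=np.array([0,0,-1.]); x=np.cross(y,z)
        o=(R.inv()*Ro.from_matrix(np.c_[x,y,z])).as_rotvec()/1.5
    yw=np.degrees(np.arctan2(*R.apply([0,1,0])[[1,0]]))
    print('t',round(s['time'],2),'pos',s['tool_pos'].round(4),'yaw',yw.round(1),'F',s['contact_force'].round(2),'w',round(s['gripper_width'],3),'shift',d.round(4),'turn',o.round(4))
E
python3 -m inch '[{"dx":0.485,"dy":-0.33,"rz":-0.69},{"dx":0.485,"dy":-0.33,"rz":-0.69},{"dx":0.485,"dy":-0.33,"rz":-0.69},{"dx":0.485,"dy":-0.33,"rz":-0.69},{"dx":0.485,"dy":-0.33,"rz":-0.69}]'
python3 -c "
from h import *
plan([.492,-.196,.22],-9.3)"
```

```text
t 0.6 pos [ 0.2265 -0.5825  0.2313] yaw -68.8 F [-0.23 -0.02  0.69] w 1.003 shift [ 0.4844 -0.33    0.0142] turn [ 0.      0.     -0.6918]validation failed for argument at $[0]...
```

```bash
python3 -m inch '[{"dx":0.485,"dy":-0.33,"dz":0,"rx":0,"ry":0,"rz":-0.69},{"dx":0.485,"dy":-0.33,"dz":0,"rx":0,"ry":0,"rz":-0.69},{"dx":0.485,"dy":-0.33,"dz":0,"rx":0,"ry":0,"rz":-0.69},{"dx":0.485,"dy":-0.33,"dz":0,"rx":0,"ry":0,"rz":-0.69},{"dx":0.485,"dy":-0.33,"dz":0,"rx":0,"ry":0,"rz":-0.69}]'
python3 -c "
from h import *
plan([.492,-.196,.22],-9.3)"
```

```text
time: 1.1
tool_pos: [0.3689, -0.3749, 0.2316]
tool_rot: [0.0, 0.846, 0.534, 0.0]
contact_force: [1.1, -1.0, 0.2]
gripper_width: 0.999
grasp_force: 0.0
t 1.1 pos [ 0.3689 -0.3749  0.2316] yaw -25.5 F [ 1.12 -1.01  0.2 ] w 0.999 shift [0.268  0.0428 0.0144] turn [ 0.0005  0.0002 -0.188 ]
```

```bash
cat > w.py <<'E'
from h import *
import sys,json
c=optics.camera_info('wrist'); grab('wrist',sys.argv[1]); out={}
for k in sys.argv[2:]:
    for b in nets.boxes_of('wrist',k):
        o,d=ray('wrist',*b['bbox'][:2],c); print(k,round(b['confidence'],2),np.round(b['bbox'],1),'o',o.round(4).tolist(),'d',d.round(4).tolist())
E
python3 w.py w1 knob pot_mid
python3 -m inch '[{"dx":0.268,"dy":0.043,"dz":0,"rx":0,"ry":0,"rz":-0.188},{"dx":0.268,"dy":0.043,"dz":0,"rx":0,"ry":0,"rz":-0.188},{"dx":0.268,"dy":0.043,"dz":0,"rx":0,"ry":0,"rz":-0.188},{"dx":0.268,"dy":0.043,"dz":0,"rx":0,"ry":0,"rz":-0.188},{"dx":0.268,"dy":0.043,"dz":0,"rx":0,"ry":0,"rz":-0.188}]'
python3 w.py w2 knob pot_mid; python3 -c "
from h import *
plan([.492,-.196,.22],-9.3)"
```

```text
time: 1.75
tool_pos: [0.4939, -0.1966, 0.2315]
tool_rot: [0.0, 0.764, 0.646, 0.0]
contact_force: [-0.7, -0.8, 0.2]
gripper_width: 1.001
grasp_force: 0.0
knob 0.56 [284.6 199.1  29.   37.5] o [0.5084, -0.1147, 0.3736] d [-0.0529, -0.3, -0.9525]
knob 0.29 [302.5 325.1  53.7  75.3] o [0.5084, -0.1147, 0.3736] d [-0.056, -0.641, -0.7655]
pot_mid 0.72 [288.4  64.8 114.2 106.2] o [0.5084, -0.1147, 0.3736] d [0.0262, 0.1003, -0.9946]
pot_mid 0.71 [477.2 111.6  53.2  43.2] o [0.5084, -0.1147, 0.3736] d [0.5406, -0.0934, -0.8361]
t 1.9 pos [ 0.4925 -0.1989  0.2313] yaw -9.6 F [ 0.06 -0.97 -0.04] w 0.998 shift [ 0.0035 -0.0013  0.0141] turn [-0.0002  0.0005 -0.0037]
```

View pics/w2.png

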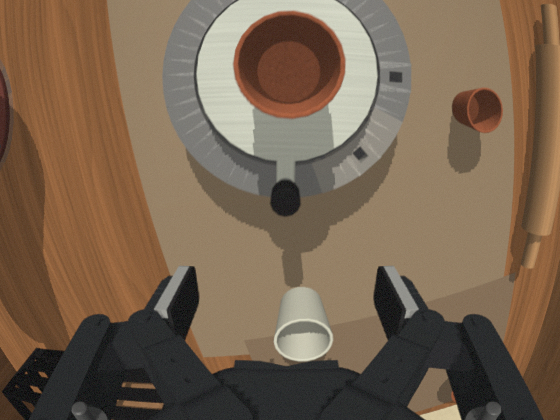

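The wrist view shows the knob at (285,197), the segment hole at (361,153), the far hole at (397,76) and the fingers wide of the knob. I'll fit the axis and angles from all of these.

Run:
```python
from h import *
from scipy.optimize import least_squares
np.set_printoptions(precision=4,suppress=True)
c=optics.camera_info('wrist')
# refine blob centres
w=cv2.cvtColor(cv2.imread('pics/w2.png'),cv2.COLOR_BGR2GRAY); t=cv2.cvtColor(cv2.imread('pics/top0.png'),cv2.COLOR_BGR2GRAY)
def dark(im,u,v,h,th):
    p=im[v-h:v+h+1,u-h:u+h+1]; m=p<th; y,x=np.nonzero(m); return u-h+x.mean(),v-h+y.mean(),m.sum(),(x.min()+x.max())/2+u-h,(y.min()+y.max())/2+v-h
H1w=dark(w,361,153,9,75);H2w=dark(w,397,76,9,75);Kw=dark(w,285,197,24,45)
H1t=dark(t,347,209,4,75);H2t=dark(t,320,193,4,75);Kt=dark(t,357,238,8,50)
print(H1w,H2w,Kw,H1t,H2t,Kt)
for n,cc,a,b,k in(('wrist',c,H1w,H2w,Kw),('top',None,H1t,H2t,Kt)):
    print(n,'h1',atz(n,*a[:2],.05,cc)[:2],'h2',atz(n,*b[:2],.05,cc)[:2],'k',atz(n,*k[3:],.103,cc)[:2])
print('knob tri',tri([ray('wrist',*Kw[3:],c),ray('side',336.6,159.6),ray('top',*Kt[3:])]))
print('knob tri w+t',tri([ray('wrist',*Kw[3:],c),ray('top',*Kt[3:])]))
def res(p,a,b,k):
    A=p[:2]; f=lambda th:A+.11*np.array([np.cos(th),np.sin(th)])
    return np.r_[f(p[2])-k,f(p[2]+p[3])-a,f(p[2]+1.6)-b]
for n,cc,a,b,k in(('wrist',c,H1w,H2w,Kw),('top',None,H1t,H2t,Kt)):
    r=least_squares(res,[.509,-.09,-1.73,.8],args=(atz(n,*a[:2],.05,cc)[:2],atz(n,*b[:2],.05,cc)[:2],atz(n,*k[3:],.103,cc)[:2]))
    print(n,r.x,r.fun)
```

```text
(np.float64(359.1585365853659), np.float64(153.1341463414634), np.int64(82), np.float64(359.5), np.float64(153.0)) (np.float64(395.5), np.float64(76.5), np.int64(112), np.float64(395.5), np.float64(76.5)) (np.float64(285.0523114355231), np.float64(197.9647201946472), np.int64(822), np.float64(285.0), np.float64(198.0)) (np.float64(346.6666666666667), np.float64(208.88888888888889), np.int64(9), np.float64(346.5), np.float64(209.0)) (np.float64(319.6666666666667), np.float64(192.44444444444446), np.int64(9), np.float64(320.0), np.float64(192.5)) (np.float64(357.3972602739726), np.float64(238.2054794520548), np.int64(73), np.float64(357.5), np.float64(238.0))
wrist h1 [ 0.5723 -0.183 ] h2 [ 0.6209 -0.1093] k [ 0.4925 -0.2014]
top h1 [ 0.5715 -0.1821] h2 [ 0.6194 -0.108 ] k [ 0.4913 -0.2007]
knob tri (array([ 0.4937, -0.2   ,  0.1056]), [np.float64(0.0011164972717728316), np.float64(0.00330991515341895), np.float64(0.002240596328075888)])
knob tri w+t (array([ 0.4921, -0.2002,  0.1064]), [np.float64(0.0006255486316108913), np.float64(0.0006255486316109293)])
wrist [ 0.5117 -0.0926 -1.7491  0.7684] [-0.0003  0.0005  0.0006 -0.0009 -0.0004  0.0004]
top [ 0.5102 -0.0919 -1.7447  0.7707] [-0.0002  0.0005  0.0005 -0.0008 -0.0004  0.0003]
```

Both cameras agree on the fit: axis (0.511,-0.092), knob (0.492,-0.2005), home direction -100.1°, segment hole at about +0.77 rad. Heights match the text. I'm descending open around the knob.

```bash
python3 -c "
from h import *
plan([.4922,-.2005,.088],-10.1)"
```

```text
t 1.9 pos [ 0.4925 -0.1989  0.2313] yaw -9.6 F [ 0.06 -0.97 -0.04] w 0.998 shift [-0.0019 -0.      0.1791] turn [-0.0002  0.0005  0.0056]
```

```bash
python3 -m inch '[{"dx":-0.002,"dy":0,"dz":0.05,"rx":0,"ry":0,"rz":0.0056},{"dx":-0.002,"dy":0,"dz":0.1,"rx":0,"ry":0,"rz":0.0056},{"dx":-0.002,"dy":0,"dz":0.15,"rx":0,"ry":0,"rz":0.0056},{"dx":-0.002,"dy":0,"dz":0.179,"rx":0,"ry":0,"rz":0.0056},{"dx":-0.002,"dy":0,"dz":0.179,"rx":0,"ry":0,"rz":0.0056}]' -0.15
python3 w.py w3 knob; python3 -c "
from h import *
plan([.4922,-.2005,.088],-10.1)"
```

```text
time: 2.4
tool_pos: [0.4883, -0.2003, 0.0835]
tool_rot: [-0.004, 0.768, 0.641, -0.002]
contact_force: [-1.4, -0.2, 0.1]
gripper_width: 0.427
grasp_force: 0.0
t 2.5 pos [ 0.4917 -0.2015  0.0885] yaw -10.2 F [ 0.39 -0.31  1.01] w 0.428 shift [0.0014 0.0003 0.0007] turn [-0.0001  0.0002 -0.0017]
```

View pics/w3.png

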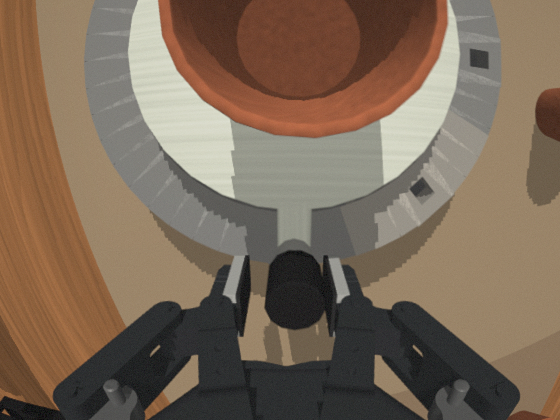

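The fingers straddle the knob (knob about columns 267–325, pads at about 249 and 326), so the knob looks slightly off to the right. I'll quantify that.

Run:
```python
from h import *
np.set_printoptions(precision=4,suppress=True)
c=optics.camera_info('wrist');print(c['cx'],c['cy'],c['fx'])
w=cv2.cvtColor(cv2.imread('pics/w3.png'),cv2.COLOR_BGR2GRAY)
for r in(260,275,290,305,315,322): print(r,w[r,225:365:1].tolist()) if r==305 else None
s=state();q=s['tool_rot'];R=Ro.from_quat([q[1],q[2],q[3],q[0]])
f=lambda u,v,z:R.inv().apply(atz('wrist',u,v,z,c)-s['tool_pos'])
for nm,u,v,z in(('knobtop L',267,303,.118),('knobtop R',325,303,.118),('knobtop c',296,303,.118),('padL',249,258,.09),('padR',326,258,.09),('padL2',237,333,.11),('padR2',345,333,.11),('h1',421,188,.05),('h2',480,59,.05)): print(nm,f(u,v,z),atz('wrist',u,v,z,c))
```

```text
285.8998389826335 204.96596135821719 325.19226210127806
305 [49, 49, 48, 47, 49, 44, 48, 43, 34, 38, 39, 48, 46, 40, 46, 31, 24, 25, 18, 26, 24, 24, 35, 87, 138, 136, 137, 137, 136, 138, 138, 135, 139, 137, 134, 141, 135, 137, 139, 98, 42, 26, 32, 34, 33, 34, 29, 32, 32, 31, 32, 32, 38, 33, 33, 34, 32, 26, 36, 35, 32, 34, 35, 38, 31, 34, 32, 26, 34, 29, 29, 28, 32, 33, 34, 36, 29, 29, 36, 29, 33, 31, 33, 34, 35, 30, 30, 30, 29, 36, 36, 29, 32, 34, 36, 32, 26, 40, 34, 34, 29, 30, 29, 28, 29, 20, 30, 36, 47, 52, 45, 36, 43, 48, 34, 42, 43, 47, 52, 44, 42, 47, 46, 43, 47, 47, 43, 43, 43, 50, 48, 49, 50, 51, 49, 47, 40, 48, 48, 51]
knobtop L [ 0.0012 -0.007  -0.0295] [ 0.4851 -0.1991  0.118 ]
knobtop R [ 0.001   0.0176 -0.0295] [ 0.5093 -0.2037  0.118 ]
knobtop c [ 0.0012  0.0053 -0.0295] [ 0.4972 -0.2012  0.118 ]
padL [ 0.008  -0.017  -0.0015] [ 0.4764 -0.1907  0.09  ]
padR [ 0.0079  0.0207 -0.0015] [ 0.5135 -0.1974  0.09  ]
padL2 [-0.0235 -0.0227 -0.0215] [ 0.4652 -0.2206  0.11  ]
padR2 [-0.0238  0.0299 -0.0215] [ 0.5169 -0.2303  0.11  ]
h1 [0.0327 0.0838 0.0385] [ 0.58   -0.1842  0.05  ]
h2 [0.1161 0.1198 0.0385] [ 0.6303 -0.1086  0.05  ]
```

The picture was taken while the arm was still settling, so I'll take another one now.

```bash
cat > pk.py <<'E'
from h import *
import sys
np.set_printoptions(precision=4,suppress=True)
s=state();c=optics.camera_info('wrist');grab('wrist',sys.argv[1])
w=cv2.cvtColor(cv2.imread(f'pics/{sys.argv[1]}.png'),cv2.COLOR_BGR2GRAY)
q=s['tool_rot'];R=Ro.from_quat([q[1],q[2],q[3],q[0]])
for r in(285,290,300,305):
    m=w[r,235:350]>70; print(r,(np.nonzero(np.diff(m.astype(int)))[0]+236).tolist())
print(s['tool_pos'],s['contact_force'])
E
python3 pk.py w4
python3 - <<'E'
import cv2
a=cv2.imread('pics/w4.png')[230:350,215:365]
cv2.imwrite('pics/w4c.png',cv2.convertScaleAbs(cv2.resize(a,None,fx=5,fy=5,interpolation=cv2.INTER_CUBIC),alpha=2))
E
```

```text
285 [238, 251, 259, 316, 322, 335, 348]
290 [237, 251, 258, 317, 322, 336]
300 [237, 249, 258, 317, 323, 336, 342]
305 [248, 261, 314, 324]
[ 0.4917 -0.2015  0.0885] [ 0.3859 -0.31    1.01  ]
```

View pics/w4c.png

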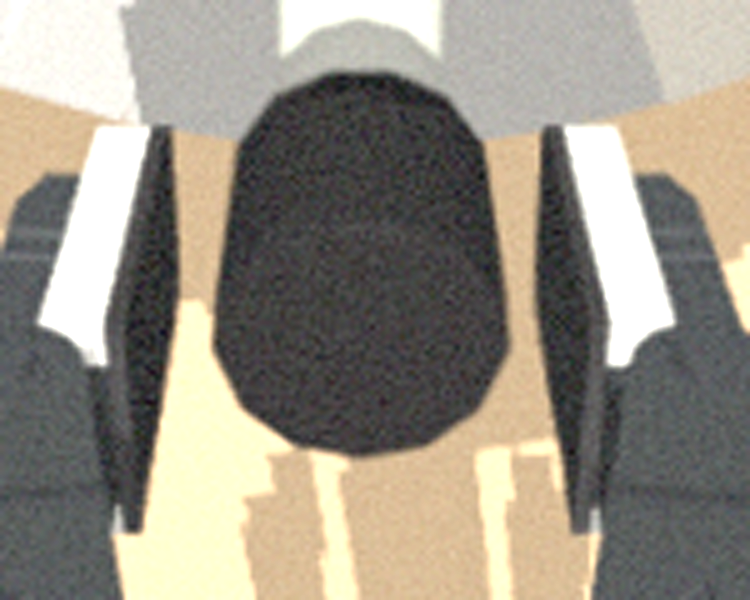

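The knob is centred between the pads to within about 0.5 mm (knob columns 258–317, pads 251 and 322). I'm closing now.

```bash
python3 -m inch '[{"dx":0,"dy":0,"dz":0,"rx":0,"ry":0,"rz":0},{"dx":0,"dy":0,"dz":0,"rx":0,"ry":0,"rz":0}]' -0.35; python3 -m inch '[{"dx":0,"dy":0,"dz":0,"rx":0,"ry":0,"rz":0},{"dx":0,"dy":0,"dz":0,"rx":0,"ry":0,"rz":0},{"dx":0,"dy":0,"dz":0,"rx":0,"ry":0,"rz":0}]' -0.5
```

```text
time: 2.75
tool_pos: [0.4932, -0.201, 0.0902]
tool_rot: [0.002, 0.767, 0.642, 0.001]
contact_force: [0.5, 0.4, -0.1]
gripper_width: 0.324
grasp_force: 0.0
time: 3.05
tool_pos: [0.4932, -0.2009, 0.0902]
tool_rot: [0.002, 0.766, 0.642, 0.0]
contact_force: [-0.9, 0.3, 5.7]
gripper_width: 0.285
grasp_force: 58.6
```

```bash
python3 -m inch '[{"dx":0,"dy":0,"dz":-0.006,"rx":0,"ry":0,"rz":0},{"dx":0,"dy":0,"dz":-0.012,"rx":0,"ry":0,"rz":0},{"dx":0,"dy":0,"dz":-0.0165,"rx":0,"ry":0,"rz":0},{"dx":0,"dy":0,"dz":-0.0165,"rx":0,"ry":0,"rz":0},{"dx":0,"dy":0,"dz":-0.0165,"rx":0,"ry":0,"rz":0}]'
python3 - <<'E'
from h import *
np.set_printoptions(precision=4,suppress=True)
grab('side','s2')
for k in('knob',):
    for b in nets.boxes_of('side',k): print(k,b['confidence'],b['bbox'])
A=np.array([.511,-.0923]); s=state()
r=s['tool_pos'][:2]-A; print(np.linalg.norm(r),np.degrees(np.arctan2(r[1],r[0])))
plan([.492,-.2,.1],-10.1)
E
```

```text
time: 3.55
tool_pos: [0.492, -0.2004, 0.1005]
tool_rot: [0.001, 0.767, 0.642, -0.0]
contact_force: [2.4, -4.9, -7.4]
gripper_width: 0.284
grasp_force: 59.4
knob 0.6 [334.4, 157.9, 9.1, 18.9]
0.10979827176952775 -99.97340845865078
t 3.65 pos [ 0.492  -0.2004  0.1005] yaw -10.1 F [ 1.93 -4.94 -7.32] w 0.285 shift [ 0.0005 -0.0001  0.0006] turn [ 0.0003  0.0007 -0.0005]
```

```bash
python3 -m inch '[{"dx":0,"dy":0,"dz":-0.0032,"rx":0,"ry":0,"rz":0},{"dx":0,"dy":0,"dz":-0.0032,"rx":0,"ry":0,"rz":0},{"dx":0,"dy":0,"dz":-0.0032,"rx":0,"ry":0,"rz":0}]'
```

```text
time: 3.95
tool_pos: [0.4919, -0.2004, 0.1029]
tool_rot: [0.0, 0.767, 0.642, -0.0]
contact_force: [2.2, -5.0, -7.7]
gripper_width: 0.287
grasp_force: 59.3
```

The pin is drawn about 12.7 mm with a 7.7 N spring force. I'm turning along the arc.

```bash
python3 -m inch '[{"dx":0.0003,"dy":0.0089,"dz":0,"rx":0,"ry":0,"rz":-0.0433},{"dx":0.0012,"dy":0.0178,"dz":0,"rx":0,"ry":0,"rz":-0.0867},{"dx":0.0026,"dy":0.0266,"dz":0,"rx":0,"ry":0,"rz":-0.13},{"dx":0.0046,"dy":0.0353,"dz":0,"rx":0,"ry":0,"rz":-0.1733},{"dx":0.0072,"dy":0.0439,"dz":0,"rx":0,"ry":0,"rz":-0.2167}]'
cat > st.py <<'E'
from h import *
np.set_printoptions(precision=4,suppress=True)
s=state();r=s['tool_pos'][:2]-np.array([.511,-.0923]);q=s['tool_rot'];R=Ro.from_quat([q[1],q[2],q[3],q[0]])
th=np.arctan2(r[1],r[0]);yw=np.arctan2(*R.apply([0,1,0])[[1,0]])
ct,sn=np.cos(th),np.sin(th);F=s['contact_force']
print('t',round(s['time'],2),'R',np.linalg.norm(r).round(4),'phi',(th+1.747).round(4),'tool phi',(yw+np.radians(10.1)).round(4),'z',s['tool_pos'][2].round(4),'F radial,tang,z',np.round([F[0]*ct+F[1]*sn,-F[0]*sn+F[1]*ct,F[2]],1),'tz',s['ft_torque'].round(2),s['gripper_width'].round(3))
E
python3 st.py
```

```text
time: 4.45
tool_pos: [0.5279, -0.2011, 0.1029]
tool_rot: [0.0, 0.652, 0.758, -0.0]
contact_force: [2.7, -4.7, -8.0]
gripper_width: 0.284
grasp_force: 59.4Traceback (most recent call last):
  File "st.py", line 6, in <module>
    print('t',round(s['time'],2),'R',np.linalg.norm(r).round(4),'phi',(th+1.747).round(4),'tool phi',(yw+np.radians(10.1)).round(4),'z',s['tool_pos'][2].round(4),'F radial,tang,z',np.round([F[0]*ct+F[1]*sn,-F[0]*sn+F[1]*ct,F[2]],1),'tz',s['ft_torque'].round(2),s['gripper_width'].round(3))
                                                                                                                                                                                                                                                                     ^^^^^^^^^^^^^^^^^^^^^^^^
AttributeError: 'float' object has no attribute 'round'
```

```bash
sed -i "s/s\['gripper_width'\].round(3)/round(s['gripper_width'],3)/" st.py; python3 st.py; python3 -m inch '[{"dx":0.0003,"dy":0.0089,"dz":0,"rx":0,"ry":0,"rz":-0.0433},{"dx":0.0012,"dy":0.0178,"dz":0,"rx":0,"ry":0,"rz":-0.0867},{"dx":0.0026,"dy":0.0266,"dz":0,"rx":0,"ry":0,"rz":-0.13},{"dx":0.0046,"dy":0.0353,"dz":0,"rx":0,"ry":0,"rz":-0.1733},{"dx":0.0072,"dy":0.0439,"dz":0,"rx":0,"ry":0,"rz":-0.2167}]';python3 st.py
```

```text
t 4.45 R 0.1101 phi 0.3298 tool phi 0.3264 z 0.1029 F radial,tang,z [ 5.1  1.9 -8. ] tz [-0.88 -0.61 -0.38] 0.284
time: 4.95
tool_pos: [0.5624, -0.1902, 0.1031]
tool_rot: [0.001, 0.521, 0.854, -0.0]
contact_force: [6.7, -4.2, -7.6]
gripper_width: 0.285
grasp_force: 59.5
t 4.95 R 0.1106 phi 0.6593 tool phi 0.6514 z 0.1031 F radial,tang,z [ 6.8  3.9 -7.6] tz [-0.81 -0.87 -0.43] 0.285
```

```bash
python3 -m inch '[{"dx":0,"dy":0,"dz":0.0015,"rx":0,"ry":0,"rz":0},{"dx":0,"dy":0,"dz":0.003,"rx":0,"ry":0,"rz":0},{"dx":0,"dy":0,"dz":0.003,"rx":0,"ry":0,"rz":0}]';python3 st.py; python3 -m inch '[{"dx":0,"dy":0,"dz":0,"rx":0,"ry":0,"rz":0},{"dx":0,"dy":0,"dz":0,"rx":0,"ry":0,"rz":0},{"dx":0,"dy":0,"dz":0,"rx":0,"ry":0,"rz":0}]' -0.28; python3 st.py; python3 pk.py w5
python3 - <<'E'
import cv2
a=cv2.imread('pics/w5.png')[150:350,165:415]
cv2.imwrite('pics/w5c.png',cv2.convertScaleAbs(cv2.resize(a,None,fx=3,fy=3,interpolation=cv2.INTER_CUBIC),alpha=1.8))
E
```

```text
time: 5.25
tool_pos: [0.5626, -0.1902, 0.1009]
tool_rot: [0.002, 0.522, 0.853, 0.0]
contact_force: [5.5, -4.7, -7.1]
gripper_width: 0.29
grasp_force: 59.6
t 5.25 R 0.1106 phi 0.6614 tool phi 0.6494 z 0.1009 F radial,tang,z [ 6.7  2.7 -7.1] tz [-0.71 -1.03 -0.23] 0.29
time: 5.55
tool_pos: [0.5616, -0.1893, 0.1018]
tool_rot: [-0.0, 0.521, 0.853, 0.0]
contact_force: [1.0, 0.8, -0.0]
gripper_width: 0.357
grasp_force: 0.0
t 5.55 R 0.1094 phi 0.6568 tool phi 0.6503 z 0.1018 F radial,tang,z [-0.3  1.2 -0. ] tz [ 0.01 -0.02  0.  ] 0.357
285 [245, 256, 260, 315, 317, 328, 341]
290 [244, 256, 259, 315, 317, 329, 342]
300 [239, 244, 255, 259, 316, 318, 330, 334]
305 [254, 262, 313, 319]
[ 0.5616 -0.1893  0.1018] [ 0.9567  0.843  -0.0146]
```

View pics/w5c.png

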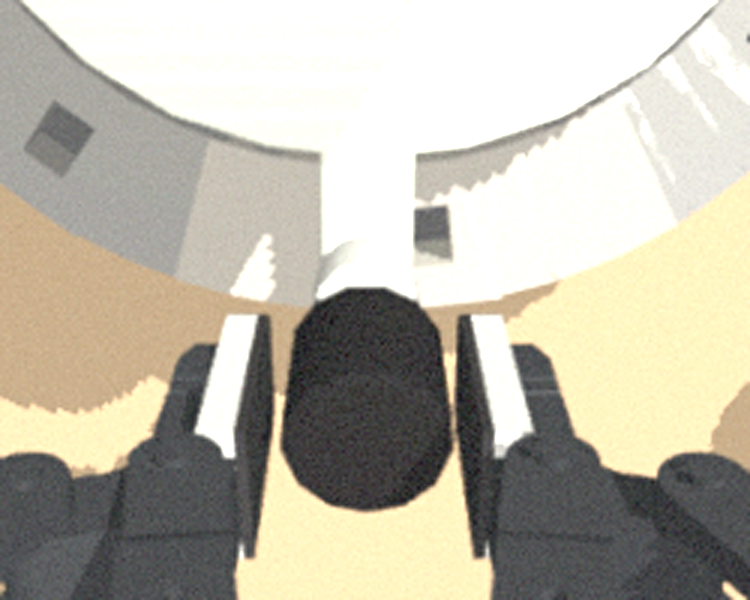

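The enhanced wrist crop shows the pin riding with the gripper open around the knob. The segment hole is just anticlockwise of the arm at crop (434,234), and the home hole is far left at (58,138). I'm pushing gently with the trailing finger.

```bash
python3 -m inch '[{"dx":0,"dy":0.002,"dz":0,"rx":0,"ry":0,"rz":-0.0097},{"dx":0.0001,"dy":0.004,"dz":0,"rx":0,"ry":0,"rz":-0.0194},{"dx":0.0001,"dy":0.006,"dz":0,"rx":0,"ry":0,"rz":-0.0291},{"dx":0.0002,"dy":0.008,"dz":0,"rx":0,"ry":0,"rz":-0.0388},{"dx":0.0004,"dy":0.01,"dz":0,"rx":0,"ry":0,"rz":-0.0485}]'; python3 st.py
```

```text
time: 6.1
tool_pos: [0.5682, -0.1858, 0.1015]
tool_rot: [-0.0, 0.49, 0.872, -0.0]
contact_force: [-1.8, -0.5, -0.2]
gripper_width: 0.359
grasp_force: 0.6
t 6.1 R 0.1096 phi 0.7253 tool phi 0.7239 z 0.1015 F radial,tang,z [-0.5 -1.8 -0.2] tz [ 0.03  0.19 -0.01] 0.359
```

```bash
python3 -m inch '[{"dx":0,"dy":0.0008,"dz":0,"rx":0,"ry":0,"rz":-0.0036},{"dx":0,"dy":0.0015,"dz":0,"rx":0,"ry":0,"rz":-0.0072},{"dx":0,"dy":0.0023,"dz":0,"rx":0,"ry":0,"rz":-0.0108},{"dx":0,"dy":0.003,"dz":0,"rx":0,"ry":0,"rz":-0.0144},{"dx":0,"dy":0.0038,"dz":0,"rx":0,"ry":0,"rz":-0.018}]' >/dev/null; python3 st.py
```

```text
t 6.6 R 0.1097 phi 0.7584 tool phi 0.7502 z 0.1014 F radial,tang,z [ 0.3 -0.7  0.4] tz [ 0.03  0.02 -0.01] 0.359
```

```bash
python3 -m inch '[{"dx":0,"dy":0.0004,"dz":0,"rx":0,"ry":0,"rz":-0.0022},{"dx":0,"dy":0.0009,"dz":0,"rx":0,"ry":0,"rz":-0.0044},{"dx":0,"dy":0.0013,"dz":0,"rx":0,"ry":0,"rz":-0.0066},{"dx":0,"dy":0.0017,"dz":0,"rx":0,"ry":0,"rz":-0.0088},{"dx":0,"dy":0.002,"dz":0,"rx":0,"ry":0,"rz":-0.01}]' >/dev/null; python3 st.py; python3 pk.py w6
```

```text
t 7.1 R 0.1098 phi 0.7714 tool phi 0.7649 z 0.1015 F radial,tang,z [-0.3  0.7  0.3] tz [0.05 0.01 0.04] 0.357
285 [245, 256, 258, 312, 317, 328, 341]
290 [244, 256, 259, 311, 317, 329, 342]
300 [239, 244, 255, 266, 304, 318, 329, 334]
305 [254, 273, 296, 319]
[ 0.5726 -0.1832  0.1015] [0.4542 0.664  0.2946]
```

Force has fallen to zero and the knob's outline in the wrist picture has shrunk, so the pin may have dropped. Checking.

Run:
```python
from h import *
a=cv2.imread('pics/w5.png')[200:340,215:365];b=cv2.imread('pics/w6.png')[200:340,215:365]
cv2.imwrite('pics/w6c.png',cv2.convertScaleAbs(cv2.resize(np.hstack([a,b]),None,fx=2.6,fy=2.6,interpolation=cv2.INTER_CUBIC),alpha=1.8))
```

```text
(no output)
```

View pics/w6c.png

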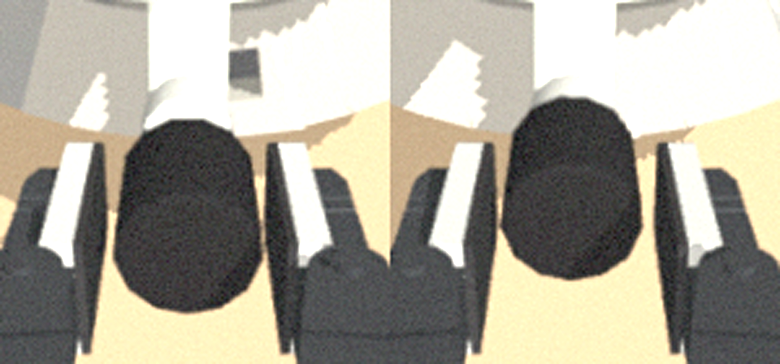

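The right-hand crop shows the knob about 13 px lower down the view than before, which matches a full 10 mm drop. I'll centre on the knob, open, withdraw upward and verify.

```bash
python3 -m inch '[{"dx":0,"dy":-0.001,"dz":0,"rx":0,"ry":0,"rz":0},{"dx":0,"dy":-0.001,"dz":0,"rx":0,"ry":0,"rz":0},{"dx":0,"dy":-0.001,"dz":0,"rx":0,"ry":0,"rz":0}]' 0.1 >/dev/null; python3 st.py; python3 -m inch '[{"dx":0,"dy":-0.001,"dz":-0.03,"rx":0,"ry":0,"rz":0},{"dx":0,"dy":-0.001,"dz":-0.08,"rx":0,"ry":0,"rz":0},{"dx":0,"dy":-0.001,"dz":-0.13,"rx":0,"ry":0,"rz":0},{"dx":0,"dy":-0.001,"dz":-0.161,"rx":0,"ry":0,"rz":0},{"dx":0,"dy":-0.001,"dz":-0.161,"rx":0,"ry":0,"rz":0}]' >/dev/null; python3 -m inch '[{"dx":0,"dy":0,"dz":0,"rx":0,"ry":0,"rz":0},{"dx":0,"dy":0,"dz":0,"rx":0,"ry":0,"rz":0},{"dx":0,"dy":0,"dz":0,"rx":0,"ry":0,"rz":0}]' > /dev/null; python3 st.py
python3 - <<'E'
from h import *
np.set_printoptions(precision=4,suppress=True)
cw=optics.camera_info('wrist')
for n in('wrist','top','side'):
    im=grab(n,n+'9')
    for b in nets.boxes_of(n,'knob'): print(n,round(b['confidence'],2),np.round(b['bbox'],1))
    if n!='wrist':
        for b in nets.boxes_of(n,'pot_mid'): print(n,'pot',round(b['confidence'],2),np.round(b['bbox'],1))
w=cv2.cvtColor(cv2.imread('pics/wrist9.png'),cv2.COLOR_BGR2GRAY);t=cv2.cvtColor(cv2.imread('pics/top9.png'),cv2.COLOR_BGR2GRAY)
for nm,f,u0,v0 in(('w2','w2',285,197),('w9','wrist9',285,197)):
    g=cv2.cvtColor(cv2.imread(f'pics/{f}.png'),cv2.COLOR_BGR2GRAY);m=(g[160:235,250:320]<45).astype(np.uint8)
    n,l,st,ce=cv2.connectedComponentsWithStats(m);i=1+st[1:,4].argmax();print(nm,st[i]+[250,160,0,0,0],ce[i]+[250,160])
u,v=ce[i]+[250,160];bb=st[i];print('knob@.103 wrist',atz('wrist',250+bb[0]+bb[2]/2-.5,160+bb[1]+bb[3]/2-.5,.103,cw))
E
```

```text
t 7.45 R 0.1098 phi 0.7631 tool phi 0.7647 z 0.1014 F radial,tang,z [-0.4  0.  -0.3] tz [-0.02  0.01  0.02] 0.547
t 8.25 R 0.1089 phi 0.7513 tool phi 0.7648 z 0.2279 F radial,tang,z [-0.1 -0.3  0.3] tz [ 0.   -0.03 -0.  ] 0.554
wrist 0.93 [289.2 197.8  30.8  35.2]
top pot 0.76 [315.6 233.4  33.3  29.4]
top pot 0.75 [227.6 238.   41.1  43.7]
top pot 0.6 [335.3 151.4  18.2  19.5]
side 0.69 [303.1 159.2  13.7  17.7]
side pot 0.85 [298.7 276.2  56.8  66.8]
side pot 0.78 [321.5 186.2  37.2  47.7]
side pot 0.67 [248.2 177.9  16.9  26.1]
w2 [271 181  29  35 822] [285.0523 197.9647]
w9 [274 181  29  35 834] [287.8969 198.0767]
knob@.103 wrist [ 0.5733 -0.1837  0.103 ]
```

View pics/wrist9.png

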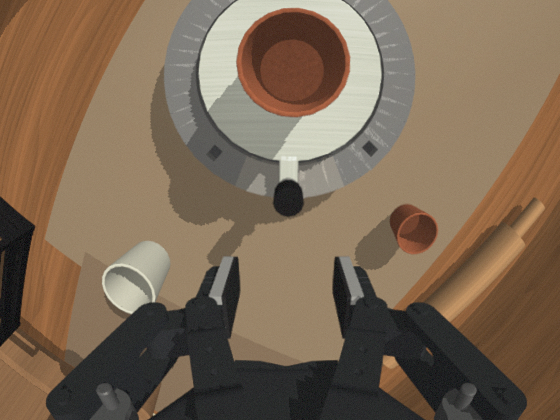

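The wrist view shows the knob at (288,198), with the same outline size and the same fitted radius (0.1106 vs 0.1107 m) as when the pin was home at the start. The pin is therefore down, at about 0.775 rad in the segment. The pot is still centred, and the cup and small pot are untouched.

```bash
python3 -c "
from h import *
print(ticket.job_done())"
```

```text
the job is handed in; nothing more can be done
None
```

I turned the turntable about 0.77 rad anticlockwise and the index pin dropped home in the sliding segment's hole. I let go of the knob and handed the job in at about 8.5 s, with the pot still centred and the jar, cup and other things untouched.

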